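# Open the filter bay of a bench filter unit

### The arm

A 6-joint arm with a two-finger parallel gripper is mounted at the origin on the work surface. World frame = base frame: x ahead of the robot, y to its left, z up, the work surface at z = 0. Lengths are in m, angles in rad, forces in N, time in s.
With the tool pointing down it reaches from about 0.425 to 0.95 m from the base axis. Payload 3.5 kg.
Tool frame: the origin (TCP) lies midway between the tips of the shut fingers; the grasp point (between the pads) lies ctrl.hold_point_z behind it (ctrl.hold_point_z is the distance from the TCP to the grasp point, in m); z points along the fingers, x is the direction in which the jaws open and shut, and the axes are right-handed (so a half turn about z gives the same grasp; the last joint's range is limited). The gripper opens to 85 mm and grips with 20 to 120 N. Pads are 22 mm wide; open, the fingers measure 114 mm over their backs; the gripper's body (76 mm by 85 mm) begins 54 mm behind the grasp point. The pads swing forward as they close: fully open they stand 13 mm farther back than shut.
Start: joints at [1.156, 0.286, 1.577, -0, 1.279, -0.15], TCP at [0.177, 0.651, 0.231] pointing down, gripper open.
Joint ranges: [-2.77, 2.77], [-0.9, 2.22], [0.21, 2.48], [-1.53, 4.67], [0.24, 2.81], [-2.84, 2.84]. Speed limits (rad/s): [2.79, 2.79, 3.14, 3.14, 3.14, 3.14].

### API

Orientations are given as a unit quaternion [x, y, z, w].
In Python, from plant import ctrl gives the robot as it stands.
- The arm moves only by the tool step_arm, never from a script. Its arguments are lists of equal length, an entry for each row: "gripper": the gripper's target within -1 to 1 (shut at 1, half-way at 0, fully open at -1); "linear": the shift along the tool's x, y, z in m, a list of three; "delta_rot": the turn, a rotation vector about the tool's x, y, z in degrees, a list of three. A call has 1 to 20 rows; each row is the pose to reach, as a shift and turn from the pose commanded when the call began, along the tool's axes at that moment; what a row does not reach only later rows make up. A row lasts 1/8 s, in which the tool goes at most 62.5 mm and 10.7 degrees, less where a joint would pass 70% of its speed; a pose out of reach is approached as far as the arm can. A call with a gripper value outside its range is refused whole. The fingers move at their own pace and stop on an object; "grip_force" is the grip in N (left out, the last holds). Time passes only in rows, so rows that repeat a pose let the fingers close. It gives the time, the measured TCP pose, the force and the opening at its end, in the units of the state.
- ctrl.get_state(): the state, without advancing time (a new reading comes with each control period).
- ctrl.read_camera(name): name is "side" or "top" or "wrist"; returns a dict with "frame" (400x640x3 uint8, red, green, blue), "fx", "fy", "cx", "cy" (pixels), "view" (4x4, takes a point from world to camera coordinates). Camera axes: x right, y down, z forward; pixel columns grow to the right and rows downward; lengths in m; the calibration is good to about 2 mm. A picture is of the moment at which its call begins. There is no depth.
- ctrl.sign_off(): hands the job in, once; it reports no verdict.
The state is a dict: "time": time; "qpos": joint angles; "dq": joint speeds; "joint_efforts": joint torques, N m; "eef_pos": TCP position; "tcp_rot": TCP orientation; "contact_force": force on the tool from outside, world axes, zero at the start; "wrist_torque": the same for the moment, N m; "opening": opening from 0.0 (shut) to 1.0 (fully open).
Only numpy, scipy, OpenCV 4.12 (cv2) and the standard library are available. Lean on these libraries where they do the work, as an engineer would, in place of code of your own. Each camera call takes 0.05 s, during which the arm holds its last target. There are 200 camera calls.

### The job

Press the red snap tab on the filter unit all the way in to release the blue cover, then push the cover along its rails, over the tab, until the filter under it is completely uncovered. Only press and push: do not lift or tip the cover, and leave the glassware on the bench where it stands. Finish clear of everything, with the tab still in and the cover lying flat on its rails.

Things in the scene. Friction and masses are not known exactly. Their poses are not given: they have to be found in the camera images.
- unit: White filter unit fixed to the bench, 175 x 220 mm (its x by y); origin at bench level under the middle of its rails. x points across the rails away from the dark display panel (-x side, 52 mm high at its knob); y runs along the rails, the way the cover is pushed. Heights above bench: rails' top 60, side guides 70 mm (x = 50..70 on both sides; the cover has 2 mm play).
- filter_mid (a point): Middle of the pleated white filter in its orange frame, below the rails and under the cover at the start: 72 mm along the unit's y (y = -89 to -17 in the unit's frame), 74 mm along x. Behind it a back stop 66 mm high fills y = -109 to -96.
- stop_face (a point): Middle of the inner face of the end stop (68 mm above the bench, 7 mm thick), at y = +102 in the unit's frame. Between tab and stop lies a grey parking trough between the rails, its floor 4 mm below their top; the cover parks above it.
- cover: Blue loose cover plate, 96 x 84 x 8 mm (x, y, z), 100 to 210 g, on the rails over the filter, axes parallel to the unit's. Origin: centre of its underside, at the start at x 0, y -52, z 60 mm in the unit's frame, its leading (+y) edge 2 mm from the tab. The filter is wholly uncovered with this origin at y = +25 mm or more; the end stop halts it at +60.
- rib (a point): Middle of the upright yellow rib across the cover: 60 mm along x, 10 mm thick along y, reaching from 8 to 30 mm above the cover's underside. The point is 20 mm above that underside and 18 mm to -y of the cover's origin. Pushing the rib's -y face towards +y slides the cover.
- tab_top (a point): Centre of the top of the red snap tab, 40 x 34 mm (unit's x by y), which goes straight down into the unit. Out, its top is 72 mm above the bench, 12 mm above the rails, and blocks the cover; fully in, it is 57 mm above the bench, 3 mm below the rails' top, and the cover slides over it.
- tab (a joint): How far the tab is pressed in, m: 0 fully out (it starts at 0 to 0.002), 0.015 fully in against a solid stop; from 0.0125 it is clear of the cover. It resists with about 6 N of friction and stays where it is left: it does not spring back.
- vial_blue_mid (a point): Bystander: capped glass vial with blue content, 28 mm across, 65 mm tall, standing on the bench; point half-way up.
- vial_amber_mid (a point): Bystander: capped glass vial with amber content, 28 mm across, 65 mm tall, standing on the bench; point half-way up.
- flask_mid (a point): Bystander: small green-tinted glass flask with a narrow neck, 60 mm across at its belly, 107 mm tall, standing on the bench; point on its axis 50 mm up.
- beaker_mid (a point): Bystander: empty glass beaker, 64 mm across, 75 mm tall, standing on the bench; point half-way up.
There are look-alikes about, which are no part of the job. Of the things like the cover, leave any that is green; of the rest the smaller one is meant.

How it is judged:
By the outcome, as a careful person would: the job done as asked, in the order asked, and still so for the second after the job is handed in, with the robot touching nothing.
It also fails if it takes over 38 s, if anything falls off the work surface, if the arm or the gripper's body presses on something with over 40 N, if the wrist force passes 120 N, or if a joint passes its speed limit or range.

## Working session

There is one attempt and no reset: what is moved stays moved. The work goes in short steps, Python scripts to look and compute and a tool call to move; the robot and the scene stay as the last step left them, time stands still between calls to the robot, and variables do not carry over. Pictures are saved under pics/ and viewed, on a budget of 10 in all, crops included, one or two more only if the job needs it, and the job is handed in when it is done.

Besides the shell and the picture viewer there is one more tool, called after ">>>" as name(argument=value, ...), one argument or row to a line, values as JSON. step_arm: Moves the arm, as the interface text tells. Its arguments: {"type":"object","properties":{"gripper":{"type":"array"},"linear":{"type":"array"},"delta_rot":{"type":"array"},"grip_force":{"type":"number"}},"required":["gripper","linear","delta_rot"]}

```bash
mkdir -p pics
python3 - <<'E'
from plant import ctrl
import cv2,numpy as np,pickle
d={}
for n in("top","side"):
    c=ctrl.read_camera(n);d[n]=c;cv2.imwrite(f"pics/{n}0.png",c["frame"][:,:,::-1])
    print(n,c["fx"],c["cx"],c["cy"],np.round(np.linalg.inv(c["view"]),3).tolist())
pickle.dump(d,open("d0.pkl","wb"))
s=ctrl.get_state();print(s,ctrl.hold_point_z)
E
```

```text
top 418.4978334445356 320.42650147290493 196.70841843423554 [[0.008, -0.993, 0.121, 0.469], [-1.0, -0.007, 0.009, 0.003], [-0.008, -0.121, -0.993, 1.044], [0.0, 0.0, 0.0, 1.0]]
side 454.9370491092146 313.26954404893394 198.7426891782015 [[0.871, -0.325, 0.369, 0.239], [-0.491, -0.582, 0.648, -0.62], [0.004, -0.745, -0.667, 0.703], [0.0, 0.0, 0.0, 1.0]]
{'time': 0.1, 'qpos': array([ 1.15599619e+00,  2.87101329e-01,  1.57806498e+00, -1.86682529e-05,
        1.27861555e+00, -1.50020833e-01]), 'dq': array([-0.0004363 ,  0.00044848, -0.00187594,  0.00041471, -0.00139441,
        0.00052816]), 'joint_efforts': array([ 4.68886665e-04, -4.07299697e+01, -2.93696934e+01, -1.30703065e-04,
        3.52464835e-03, -1.18670010e-05]), 'eef_pos': array([0.17638467, 0.65091234, 0.23005072]), 'tcp_rot': array([ 7.94257374e-01,  6.07580469e-01, -9.54725218e-04,  5.35477262e-04]), 'contact_force': array([ 0.6125248 , -0.17270329, -0.44335573]), 'wrist_torque': array([ 0.00942429,  0.02308142, -0.00050896]), 'opening': 1.0015107069634932} 0.0187
```

View pics/top0.png

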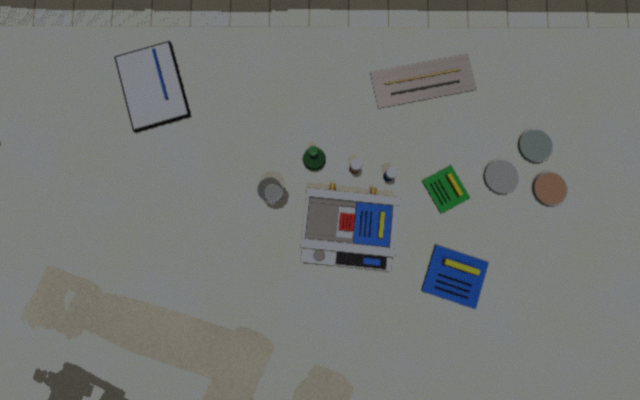

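View pics/side0.png

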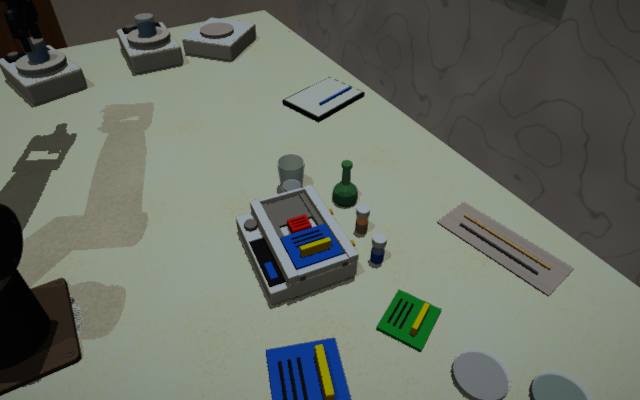

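The top view shows the unit at about (350,225) px. Things that could be taken for the cover:
- blue plate on the unit, (375,224)
- larger blue plate, (455,276)
- green plate, (446,188)

I choose the small blue plate on the unit. Its rib is at (382,224) and the red tab is at (347,222). The beaker is near (272,191), the flask (314,158), and the vials (355,165) and (390,174).

```bash
cat > h.py <<'E'
import cv2,numpy as np
def ray(c,p,z):
    T=np.linalg.inv(c["view"]);d=T[:3,:3]@[(p[0]-c["cx"])/c["fx"],(p[1]-c["cy"])/c["fy"],1];o=T[:3,3]
    return o+d*(z-o[2])/d[2]
def proj(c,P):
    q=c["view"]@np.append(P,1);return np.array([c["fx"]*q[0]/q[2]+c["cx"],c["fy"]*q[1]/q[2]+c["cy"]])
def blobs(c,col,roi,amin=15):
    x0,y0,x1,y1=roi;f=cv2.cvtColor(np.ascontiguousarray(c["frame"][y0:y1,x0:x1]),cv2.COLOR_RGB2HSV)
    R={"yellow":[(20,130,80),(35,255,255)],"blue":[(100,150,60),(125,255,255)],"red":[(0,150,80),(8,255,255)]}[col]
    m=cv2.inRange(f,*map(np.array,R))
    if col=="red": m|=cv2.inRange(f,np.array((170,150,80)),np.array((180,255,255)))
    if col=="blue": m=cv2.morphologyEx(m,cv2.MORPH_CLOSE,np.ones((5,5)))
    out=[]
    for k in cv2.findContours(m,0,1)[0]:
        if cv2.contourArea(k)>=amin:
            r=cv2.minAreaRect(k);M=cv2.moments(k)
            out.append((np.array([M["m10"]/M["m00"]+x0,M["m01"]/M["m00"]+y0]),cv2.boxPoints(r)+[x0,y0],r[1]))
    return out
E
python3 - <<'E'
from h import *;import pickle
d=pickle.load(open("d0.pkl","rb"))
for n,roi in(("top",(295,185,402,252)),("side",(240,180,360,300))):
    c=d[n]
    for col,z in(("yellow",.090),("red",.072),("blue",.068)):
        for b in blobs(c,col,roi):
            print(n,col,b[0].round(1),"P",ray(c,b[0],z).round(4)[:2],"corners",[ray(c,q,z).round(3)[:2].tolist() for q in b[1]])
c=d["top"];f=cv2.resize(c["frame"][140:280,250:410],None,fx=5,fy=5,interpolation=3)[:600,:800]
c=d["side"];g=cv2.resize(c["frame"][140:310,220:400],None,fx=3,fy=3,interpolation=3)
cv2.imwrite("pics/crop.png",np.clip(cv2.resize(d["top"]["frame"][140:280,250:410],None,fx=4,fy=4,interpolation=2)[:,:,::-1]*1.5,0,255))
E
```

```text
top yellow [381.  224.6] P [ 0.5224 -0.127 ] corners [[0.494, -0.121], [0.551, -0.126], [0.551, -0.134], [0.494, -0.128]]
top red [346.7 221.6] P [ 0.5297 -0.05  ] corners [[0.513, -0.032], [0.55, -0.036], [0.547, -0.068], [0.51, -0.064]]
top blue [372.4 224. ] P [ 0.5248 -0.1101] corners [[0.482, -0.065], [0.576, -0.073], [0.569, -0.156], [0.475, -0.147]]
side yellow [314.8 243.3] P [ 0.5204 -0.1317] corners [[0.493, -0.124], [0.552, -0.129], [0.549, -0.14], [0.49, -0.134]]
side red [298.6 222.5] P [ 0.5281 -0.0537] corners [[0.511, -0.035], [0.555, -0.038], [0.544, -0.073], [0.502, -0.068]]
side blue [270.4 269.8] P [ 0.4299 -0.1311] corners [[0.425, -0.111], [0.439, -0.11], [0.435, -0.15], [0.421, -0.151]]
side blue [311.2 245.6] P [ 0.5216 -0.1159] corners [[0.48, -0.068], [0.593, -0.074], [0.565, -0.161], [0.462, -0.151]][ WARN:0@0.042] global loadsave.cpp:1063 imwrite_ Unsupported depth image for selected encoder is fallbacked to CV_8U.
```

View pics/crop.png

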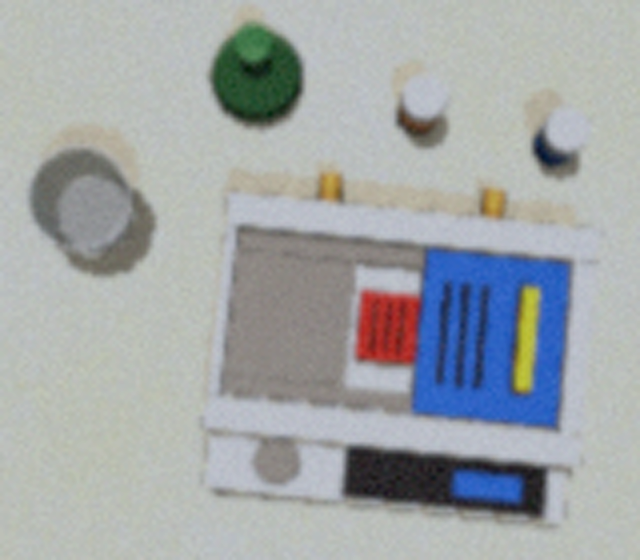

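The close crop confirms the choice. The small blue cover with the yellow rib lies on the white unit beside the red tab, and the display panel is on the near side. The numbers agree with the sizes given: cover 94x83 mm, rib 57 mm, tab 37x32 mm, and unit yaw about -5° (world y = rail direction). The predicted tab centre of (0.531,-0.049) matches the measured (0.530,-0.050). Next I move above the tab with the fingers shut.

>>> step_arm(
  gripper=[1,1,1,1,1,1,1,1,1,1,1,1,1,1,1,1,1,1],
  linear=[
    [-0.03,0.027,0.0],
    [-0.06,0.054,0.01],
    [-0.1,0.09,0.02],
    [-0.14,0.126,0.03],
    [-0.18,0.162,0.03],
    [-0.22,0.198,0.03],
    [-0.26,0.234,0.03],
    [-0.3,0.27,0.03],
    [-0.34,0.306,0.03],
    [-0.38,0.342,0.03],
    [-0.42,0.378,0.03],
    [-0.46,0.414,0.04],
    [-0.5,0.45,0.05],
    [-0.54,0.486,0.06],
    [-0.57,0.512,0.08],
    [-0.583,0.524,0.1],
    [-0.583,0.524,0.11],
    [-0.583,0.524,0.11],
  ],
  delta_rot=[
    [0,0,4],
    [0,0,9],
    [0,0,14],
    [0,0,19],
    [0,0,24],
    [0,0,29],
    [0,0,34],
    [0,0,39],
    [0,0,44],
    [0,0,49],
    [0,0,54],
    [0,0,59],
    [0,0,64],
    [0,0,69],
    [0,0,74],
    [0,0,79.8],
    [0,0,79.8],
    [0,0,79.8],
  ],
)

```text
time: 2.35
eef_pos: [0.5286, -0.0475, 0.1202]
tcp_rot: [0.999, -0.043, -0.001, -0.0]
contact_force: [0.4, 0.1, 1.1]
opening: 0.003
```

```bash
cat >> h.py <<'E'
def look(ctrl,n,name,box=None,s=1):
    c=ctrl.read_camera(n);f=c["frame"]
    if box: f=f[box[1]:box[3],box[0]:box[2]]
    cv2.imwrite("pics/"+name,cv2.convertScaleAbs(cv2.resize(f,None,fx=s,fy=s,interpolation=cv2.INTER_CUBIC)[:,:,::-1],alpha=1.4));return c
E
python3 - <<'E'
from plant import ctrl
from h import *
s=ctrl.get_state()
from scipy.spatial.transform import Rotation as R
print(s["eef_pos"],R.from_quat(s["tcp_rot"]).as_matrix().round(3),s["contact_force"],s["opening"])
look(ctrl,"side","s1.png",(220,120,400,310),3)
w=look(ctrl,"wrist","w1.png")
for P in((.5305,-.049,.072),(.524,-.127,.09)):print(proj(w,P))
for col,z in(("red",.072),("yellow",.09)):
    for b in blobs(w,col,(0,0,640,400),100): print(col,b[0],ray(w,b[0],z),b[2],[ray(w,q,z).round(4)[:2].tolist() for q in b[1]])
E
```

```text
[ 0.52861755 -0.0475181   0.12016537] [[ 0.996 -0.085 -0.003]
 [-0.085 -0.996  0.001]
 [-0.003 -0.001 -1.   ]] [0.35586621 0.09362188 1.10000573] 0.0032441930390411573
[321.09536593 228.44754929]
[321.18125133 347.00088281]
red [319.78524707 226.5738618 ] [ 0.52975853 -0.0476225   0.072     ] (47.0, 60.0) [[0.5122, -0.0307], [0.5502, -0.0339], [0.5484, -0.0667], [0.5085, -0.0634]]
yellow [318.8960396  347.08580858] [ 0.52246564 -0.12694077  0.09      ] (10.0, 11.0) [[0.5189, -0.1225], [0.5262, -0.1231], [0.5256, -0.1313], [0.5182, -0.1306]]
```

View pics/s1.png

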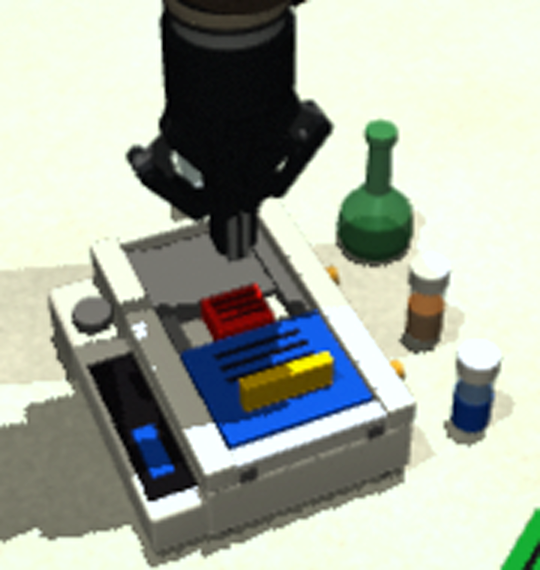

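View pics/w1.png

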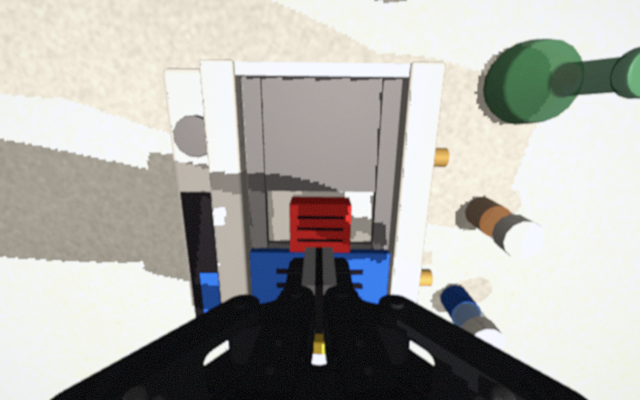

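The wrist view shows the red tab at (320,226) px. That puts it at (0.530,-0.048), directly under the TCP, with the cover's leading edge just to -y of it. Now I press it slowly.

>>> step_arm(
  gripper=[1,1,1,1,1,1,1,1,1],
  linear=[
    [0.001,0,0.02],
    [0.001,0,0.04],
    [0.001,0,0.046],
    [0.001,0,0.05],
    [0.001,0,0.053],
    [0.001,0,0.056],
    [0.001,0,0.059],
    [0.001,0,0.061],
    [0.001,0,0.061],
  ],
  delta_rot=[
    [0,0,0],
    [0,0,0],
    [0,0,0],
    [0,0,0],
    [0,0,0],
    [0,0,0],
    [0,0,0],
    [0,0,0],
    [0,0,0],
  ],
)

```text
time: 3.58
eef_pos: [0.5314, -0.0482, 0.0619]
tcp_rot: [0.999, -0.043, 0.0, -0.0]
contact_force: [-3.2, 2.0, 5.6]
opening: 0.0
```

>>> step_arm(
  gripper=[1,1,1,1],
  linear=[
    [0,0,0.002],
    [0,0,0.004],
    [0,0,0.005],
    [0,0,0.005],
  ],
  delta_rot=[
    [0,0,0],
    [0,0,0],
    [0,0,0],
    [0,0,0],
  ],
)

```text
time: 4.08
eef_pos: [0.5314, -0.0482, 0.057]
tcp_rot: [0.999, -0.043, 0.0, -0.0]
contact_force: [-3.5, 2.0, 7.2]
opening: -0.003
```

>>> step_arm(
  gripper=[1,1,1,1],
  linear=[
    [0,0,0.001],
    [0,0,0.002],
    [0,0,0.003],
    [0,0,0.003],
  ],
  delta_rot=[
    [0,0,0],
    [0,0,0],
    [0,0,0],
    [0,0,0],
  ],
)

```text
time: 4.58
eef_pos: [0.5315, -0.0482, 0.0569]
tcp_rot: [0.999, -0.043, -0.001, -0.0]
contact_force: [-9.8, 3.4, 21.9]
opening: -0.005
```

The tab is fully in: it met the solid stop at z = 0.057 m and the force rose to 22 N. Now I lift, move behind the rib, and check with a picture.

>>> step_arm(
  gripper=[1,1,1,1,1,1,1,1,1,1],
  linear=[
    [0,0,-0.015],
    [0,0,-0.04],
    [0,0,-0.065],
    [-0.001,0.03,-0.068],
    [-0.001,0.07,-0.068],
    [-0.001,0.1,-0.068],
    [-0.001,0.104,-0.06],
    [-0.001,0.104,-0.04],
    [-0.001,0.104,-0.025],
    [-0.001,0.104,-0.025],
  ],
  delta_rot=[
    [0,0,0],
    [0,0,0],
    [0,0,0],
    [0,0,0],
    [0,0,0],
    [0,0,0],
    [0,0,0],
    [0,0,0],
    [0,0,0],
    [0,0,0],
  ],
)

```text
time: 5.82
eef_pos: [0.5196, -0.1507, 0.0755]
tcp_rot: [0.999, -0.043, -0.002, -0.001]
contact_force: [0.5, 0.5, 0.7]
opening: -0.001
```

Run:
```python
from plant import ctrl
from h import *
print(ctrl.get_state()["eef_pos"],ctrl.get_state()["contact_force"])
look(ctrl,"side","s2.png",(220,120,400,310),3)
```

```text
[ 0.519571   -0.15070274  0.07546154] [0.52159701 0.48180569 0.73050667]
```

View pics/s2.png

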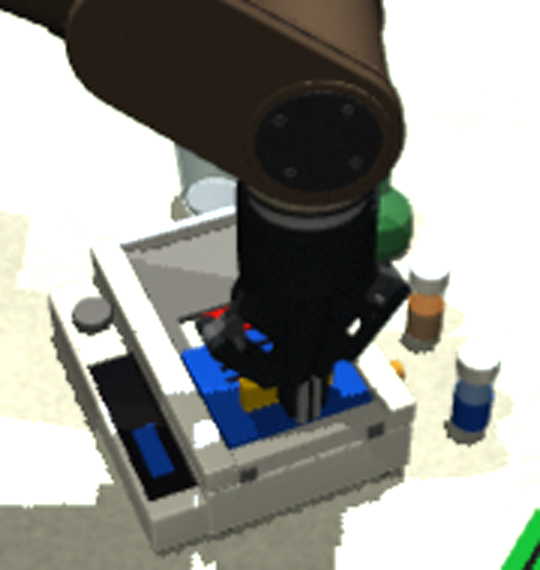

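The fingers stand just behind the yellow rib (about (305,395) in the crop), above the cover, and the tab stays down. I push gently at first.

>>> step_arm(
  gripper=[1,1,1,1,1,1,1],
  linear=[
    [0.001,-0.004,0],
    [0.001,-0.008,0],
    [0.001,-0.012,0],
    [0.001,-0.018,0],
    [0.001,-0.024,0],
    [0.001,-0.03,0],
    [0.001,-0.036,0],
  ],
  delta_rot=[
    [0,0,0],
    [0,0,0],
    [0,0,0],
    [0,0,0],
    [0,0,0],
    [0,0,0],
    [0,0,0],
  ],
)

```text
time: 6.75
eef_pos: [0.5249, -0.1158, 0.0773]
tcp_rot: [0.999, -0.043, -0.0, 0.0]
contact_force: [-0.2, -0.8, 1.2]
opening: -0.002
```

>>> step_arm(
  gripper=[1,1,1,1,1,1,1,1,1,1,1,1],
  linear=[
    [0,-0.006,0],
    [0,-0.012,0],
    [0,-0.018,0],
    [0,-0.024,0],
    [0,-0.03,0],
    [0,-0.036,0],
    [0,-0.042,0],
    [0,-0.048,0],
    [0,-0.054,0],
    [0,-0.059,0],
    [0,-0.063,0],
    [0,-0.065,0],
  ],
  delta_rot=[
    [0,0,0],
    [0,0,0],
    [0,0,0],
    [0,0,0],
    [0,0,0],
    [0,0,0],
    [0,0,0],
    [0,0,0],
    [0,0,0],
    [0,0,0],
    [0,0,0],
    [0,0,0],
  ],
)

```text
time: 8.25
eef_pos: [0.5305, -0.0512, 0.0773]
tcp_rot: [0.999, -0.043, -0.0, 0.0]
contact_force: [0.4, -1.5, 0.1]
opening: -0.004
```

Run:
```python
from plant import ctrl
from h import *
c=look(ctrl,"side","s3.png",(220,120,400,310),3)
for b in blobs(c,"yellow",(240,180,360,300)): print(ray(c,b[0],.09))
```

```text
(no output)
```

View pics/s3.png

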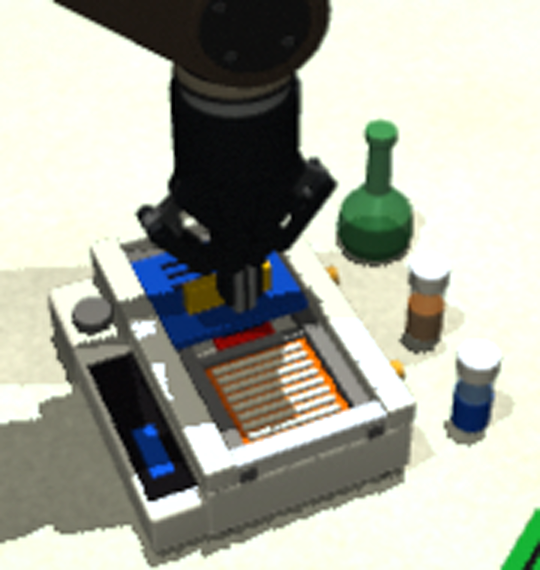

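The cover has slid over the tab, and the filter in its orange frame is fully in view. The cover's trailing edge is about y = -1, which puts its origin near +41. I back off the rib, rise, and move clear.

>>> step_arm(
  gripper=[1,1,1,1,1,1,1,1,1,1,1],
  linear=[
    [0,0.005,0],
    [0,0.012,0],
    [0,0.015,-0.01],
    [0,0.015,-0.04],
    [0,0.015,-0.08],
    [0,0.015,-0.12],
    [0,0.05,-0.15],
    [0,0.1,-0.16],
    [0,0.15,-0.16],
    [0,0.2,-0.16],
    [0,0.2,-0.16],
  ],
  delta_rot=[
    [0,0,0],
    [0,0,0],
    [0,0,0],
    [0,0,0],
    [0,0,0],
    [0,0,0],
    [0,0,0],
    [0,0,0],
    [0,0,0],
    [0,0,0],
    [0,0,0],
  ],
)

```text
time: 9.68
eef_pos: [0.5126, -0.2539, 0.238]
tcp_rot: [0.999, -0.046, 0.0, 0.0]
contact_force: [-0.3, 0.6, 0.1]
opening: -0.001
```

Run:
```python
from plant import ctrl
from h import *
import pickle
d=pickle.load(open("d0.pkl","rb"))
u=np.array([.086,.9963]);O=np.array([.530,-.058])
for n,roi in(("top",(295,185,402,252)),("side",(240,170,360,300))):
    c=look(ctrl,n,n+"4.png",(220,110,420,310),3)
    for col,z in(("yellow",.09),("blue",.068),("red",.057)):
        for b in blobs(c,col,roi,8): 
            P=ray(c,b[0],z)[:2];print(n,col,P.round(4),"unit y",((P-O)@u).round(4),[round(float((ray(c,q,z)[:2]-O)@u),3) for q in b[1]])
print(ctrl.get_state()["eef_pos"],ctrl.get_state()["contact_force"])
```

```text
top yellow [ 0.528 -0.035] unit y 0.0227 [0.027, 0.026, 0.018, 0.018]
top blue [ 0.5323 -0.0175] unit y 0.0406 [0.081, 0.081, -0.001, -0.0]
top red [ 0.5291 -0.0632] unit y -0.0052 [-0.003, -0.004, -0.007, -0.007]
side yellow [ 0.5275 -0.0402] unit y 0.0175 [0.023, 0.023, 0.012, 0.012]
side blue [ 0.4299 -0.1317] unit y -0.082 [-0.062, -0.06, -0.101, -0.103]
side blue [ 0.5296 -0.0236] unit y 0.0343 [0.078, 0.081, -0.007, -0.006]
side red [ 0.5267 -0.0662] unit y -0.0085 [-0.004, -0.004, -0.012, -0.013]
[ 0.51292393 -0.25091281  0.23762576] [ 0.16448777  0.68138189 -0.15455983]
```

View pics/side4.png

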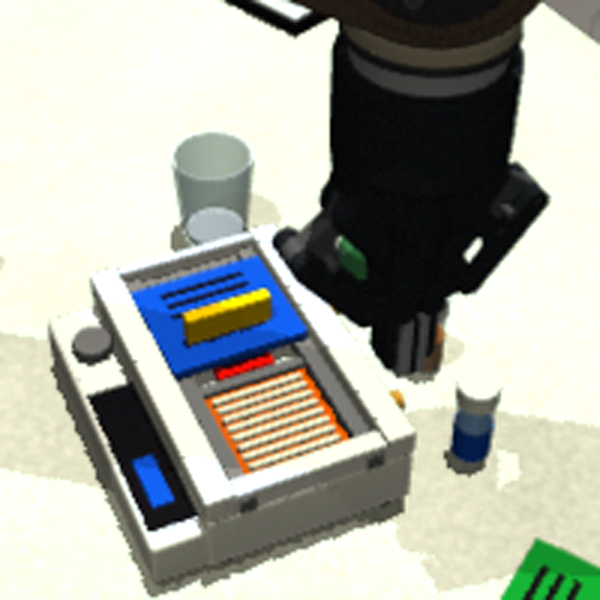

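View pics/top4.png

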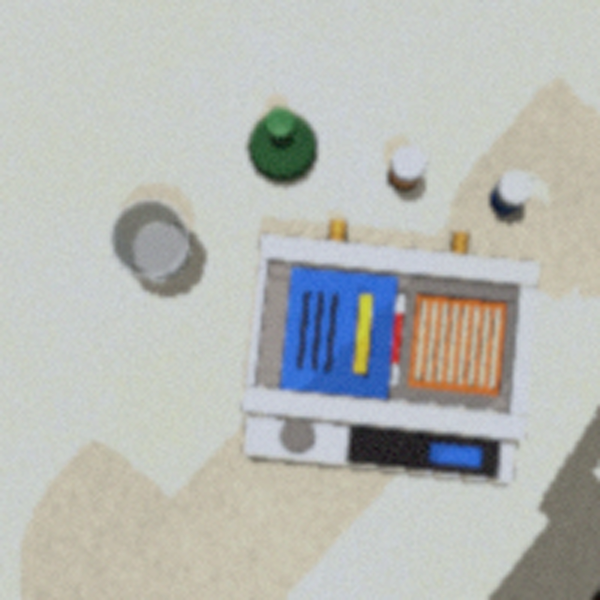

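Both views show the cover flat at unit y of about +40 mm and the whole filter uncovered. The tab is down, the glassware is where it stood, and the arm is clear. I'm handing the job in.

```bash
python3 -c "
from plant import ctrl
print(ctrl.sign_off())"
```

```text
the job is handed in; nothing more can be done
None
```

The job is done and handed in at about 9.8 s of robot time. I pressed the red tab in with shut fingers until it met its solid stop (tip at z = 0.057 m, 22 N). Then I pushed the rib gently, with 1–2 N read at the two pauses, and backed off and rose clear.

- **Cover:** the top view puts its origin at y ≈ +40.6 mm (+25 needed), lying flat and straight between the guides. The side view read about 6 mm less (+34), also well past +25; that view also sees the sides of the parts, so I trust the top view.
- **Filter and tab:** the filter is fully uncovered. The part of the tab still visible beyond the cover's trailing edge is down.
- **Surroundings:** the glassware stands where it was by eye in the top picture, and the wrist force is about zero with the robot touching nothing.

No check failed.

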